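# Shut the overhanging top drawer, then draw the middle drawer out to the clip tin

### The arm

A 6-joint arm with a two-finger parallel gripper is mounted at the origin on a cart in front of the work surface, level with it; the furniture and walls round the work are solid. World frame = base frame: x ahead of the robot, y to its left, z up, the work surface at z = 0. Lengths are in m, angles in degrees, forces in N, time in s.
With the tool pointing down it reaches from about 0.35 to 0.925 m from the base axis. Payload 6.4 kg.
Tool frame: the origin (TCP) lies at the very end of the fingers, on their centre line; the grasp point (between the pads) lies 19 mm behind it; z points along the fingers, y is the line along which they close (so a half turn about z gives the same grasp; the last joint's range is limited). The gripper opens to 94 mm and grips with 3 to 60 N. Pads are 16 mm wide; open, the fingers measure 119 mm over their backs; the gripper's body (75 mm by 177 mm) begins 78 mm behind the grasp point.
Start: joints at [-79.933, 14.043, 89.255, -0, 76.702, -9.975], TCP at [0.223, -0.611, 0.205] pointing down, gripper open.
Joint ranges: [-179.41, 179.41], [-58.25, 129.5], [7.25, 145.43], [-54.29, 234.29], [11.92, 165.04], [-157.13, 157.13]. Speed limits (degrees/s): [147.25, 147.25, 180, 180, 180, 180].

### API

Orientations are given as [roll, pitch, yaw] about the fixed x, y, z axes, in that order (R = Rz(yaw) Ry(pitch) Rx(roll)).
In Python, from bench import env gives the robot as it stands.
- The arm moves only by the tool move_arm, never from a script. Its argument "steps" is a list of rows, each a list of 2 entries, a list of its own where there are three numbers: the shift along the tool's x, y, z in cm, then the turn, a rotation vector about the tool's x, y, z in degrees. In form: [[[tx, ty, tz], [rx, ry, rz]], ...]. A call has 1 to 10 rows; each row shifts and turns the commanded pose from where the row before left it, along the tool's axes as they then stand; what a row does not reach is not made up. A row lasts 1/8 s, in which the tool goes at most 62.5 mm and 10.7 degrees, less where a joint would pass 70% of its speed; a pose out of reach is approached as far as the arm can. A call is refused whole if a number of a shift passes 6.25 or a number of a turn 10.7, either way. A call with a gripper value outside its range is refused whole. "jaw" is the opening, from 0 (shut) to 1 (fully open), set as the call begins (left out, the last holds). The fingers move at their own pace and stop on an object; the grip force is fixed at half the most. Time passes only in rows, so rows that do not move let the fingers close. It gives the time, the measured TCP pose, the force, the opening and the grip force at its end, in the units of the state.
- env.observe(): the state, without advancing time (a new reading comes with each control period).
- env.read_camera(name): name is "scene" or "top"; returns (picture, depth): 384x512x3 uint8, red, green, blue; 384x512 float32, m along the optical axis (not along the pixel's ray), 0 where there is no reading.
- env.camera_info(name): a dict with "mtx" (3x3 intrinsics, pixels), "D" ([k1, k2, p1, p2, k3] as OpenCV has them; the pictures are not rectified), "extrinsics" (4x4, takes a point from world to camera coordinates). Camera axes: x right, y down, z forward; pixel columns grow to the right and rows downward; lengths in m; the calibration is good to about 2 mm. A picture is of the moment at which its call begins. camera_info takes no time and is no camera call.
- env.job_done(): hands the job in; it is judged then, once.
The state is a dict: "t": time; "joint_pos": joint angles; "dq": joint speeds; "joint_efforts": joint torques, N m; "position": TCP position; "tcp_rot": TCP orientation; "contact_force": force on the tool from outside, world axes, zero at the start; "moment": the same for the moment, N m; "gripper_width": finger opening in m; "gripper_force": force on a finger pad.
Only numpy, scipy, OpenCV 4.12 (cv2) and the standard library are available. Lean on these libraries where they do the work, as an engineer would, in place of code of your own. Each camera call takes 0.05 s, during which the arm holds its last target. There are 200 camera calls.

### The job

The top drawer of the small desk organiser hangs open over the middle drawer, which is ajar and holds the tin of paper clips. Push the top drawer fully home with the fingertips, then hook the fingertips behind the front panel of the middle drawer and draw it out to its stop, so that the tin stands in the open; keep off that drawer's knob, which is loose. Work gently, pinch and lift nothing, leave the bottom drawer shut and all contents in their drawers, and do not shove the organiser along the desk, topple the bottle on it or disturb the things round it.

Things in the scene. Friction and masses are not known exactly. Their poses are not given: they have to be found in the camera images.
- organiser: Grey metal desk organiser with three drawers one above the other, standing loose on the desk, about 1.1 kg. Cabinet 172 (depth, x) x 204 (width, y) x 160 mm high. Origin: centre of the underside; x points to the back, -x is the front where the drawers come out, z up. In this frame the cabinet's front edges lie at x = -82 mm, its back at +90 mm, its top at z = 160 mm.
- organiser_drawer_2 (a joint): Top drawer: metres it stands out of the cabinet along the organiser's -x; 0 = home (shut flush), 0.12 = at its stop. Starts 0.085 to 0.11. Slides at about 0.4 N, more when fast (2 N per m/s), and stays where it is left. Drawer floor at z = 108 mm, side walls at y = +-88 mm up to z = 148 mm.
- organiser_drawer_1 (a joint): Middle drawer, alike: 0 = shut, 0.12 = at its stop; starts ajar at 0.055 to 0.075, under the top drawer. Drawer floor at z = 57 mm. Between its front panel and the cabinet's front it is open from above for (value - 5 mm), once the top drawer is home. Slides at about 0.4 N and stays where it is left.
- organiser_drawer_0 (a joint): Bottom drawer, alike (panel z 4 to 50 mm): starts shut (0) and stays shut.
- top_front (a point): Centre of the outer face of the top drawer's front panel (192 mm wide, 5 mm thick, z = 106 to 152 mm); moves with the drawer; axes as the organiser. A round knob, 12 mm in diameter, stands 7.5 mm out here.
- middle_rim (a point): Middle of the upper edge of the middle drawer's front panel, on its inner face, the side to hook (z = 101 mm); panel 192 mm wide, 5 mm thick, z = 55 to 101 mm; moves with the drawer; axes as the organiser.
- middle_knob (a point): End of the knob on the middle drawer's front panel (12 mm in diameter, sticking out 7.5 mm from the outer face, at mid width, z = 78 mm): loose, not to be touched.
- clip_tin: Round open tin of paper clips, grey-white, 68 mm in diameter, 25 mm high, loose on the floor of the middle drawer, left or right of the middle (about 46 mm). Origin: centre of its underside.
- eraser: Eraser 23 x 55 x 12 mm lying on the floor of the middle drawer on the other side from the tin. Origin: centre of its underside.
- marker: Felt marker 18 x 128 x 20 mm lying across the top drawer. Origin: centre of its underside.
- fluid_bottle: Small correction-fluid bottle, 22 x 36 mm, 77 mm high, standing loose on the organiser's top towards the back. Origin: centre of its underside.
- note_block: Block of white note paper in a black tray, 94 x 112 x 34 mm, lying loose on the organiser's top. Origin: centre of its underside.
- stapler: Black stapler, 119 x 34 x 51 mm, standing loose beside the organiser, on its -y side. Origin: centre of its underside.
- calculator: Black desk calculator, 165 x 105 x 21 mm, lying loose on the desk beside the keyboard. Origin: centre of its underside.

How it is judged (in metres and radians):
On the way, in this order (a step that is already met when the one before it is completed fails the run):
1. the top drawer is pushed fully home while the middle one still stands ajar (value of joint organiser_drawer_2 below 0.004 m and value of joint organiser_drawer_1 below 0.095 m), for 0.2 s.
2. the middle drawer is drawn out to its stop (value of joint organiser_drawer_1 above 0.11 m), for 0.2 s.
At the end, for the whole second after the job is handed in: Top drawer home within 5 mm, middle drawer out at least 108 of 120 mm, bottom drawer shut; tin upright on its drawer's floor, centre over 100 mm ahead of the organiser's; other contents in their drawers, bottle upright, organiser within 12 mm of its start, all at rest (value of joint each of organiser_drawer_2, organiser_drawer_0 below 0.005 m and value of joint organiser_drawer_1 above 0.108 m and x of clip_tin in the frame of organiser below -0.1 m and height (world z) of clip_tin between 0.05 and 0.066 m and angle between each of clip_tin, fluid_bottle's own z axis and vertical below 0.15 rad and height (world z) of eraser above 0.05 m and height (world z) of marker above 0.1 m and distance of organiser from where it was at the start of the episode below 0.012 m and linear speed of each of organiser, clip_tin below 0.01 m/s and velocity of joint organiser_drawer_1 below 0.01 m/s); the robot touches nothing.
It fails at once if the fingers touch the loose knob of the middle drawer, or pinch or press the organiser or its drawers hard (over 25 N) (contact force between the fingers and organiser_drawer_1_c5 above 0.5 N or contact force between the fingers and organiser above 25 N).
It fails at once if the organiser is shoved more than 12 mm or tipped, or its bottom drawer opened (value of joint organiser_drawer_0 above 0.015 m or distance of organiser from where it was at the start of the episode above 0.012 m or angle between organiser's own z axis and vertical above 0.08 rad).
It fails at once if the bottle on the organiser is toppled or knocked away, or the note block pushed (angle between fluid_bottle's own z axis and vertical above 0.35 rad or distance of any of fluid_bottle, note_block from where it was at the start of the episode above 0.04 m).
It fails at once if a thing is lifted in or out of its drawer (height (world z) of clip_tin above 0.075 m or height (world z) of eraser above 0.078 m or height (world z) of marker above 0.13 m).
It fails at once if the stapler or the calculator is moved more than 20 mm (distance of any of stapler, calculator from where it was at the start of the episode above 0.02 m).
It also fails if it takes over 42 s, if anything falls off the work surface, if the arm or the gripper's body presses on something with over 40 N, if the wrist force passes 120 N, or if a joint passes its speed limit or range.

## Working session

There is one attempt and no reset: what is moved stays moved. The work goes in short steps, Python scripts to look and compute and a tool call to move; the robot and the scene stay as the last step left them, time stands still between calls to the robot, and variables do not carry over. Pictures are saved under pics/ and viewed, at most 10 in all, crops included, and the job is handed in when it is done.

Besides the shell and the picture viewer there is one more tool, called after "Call:" as a command line: name --argument value ..., lists and objects as JSON in quotes. move_arm: Moves the arm, as the interface text tells. Its arguments: {"type":"object","properties":{"steps":{"type":"array","items":{"type":"array"}},"jaw":{"type":"number"}},"required":["steps"]}

```bash
mkdir -p pics
cat > h.py <<'E'
import numpy as np, cv2
from bench import env
def cloud(n):
    im,d=env.read_camera(n); c=env.camera_info(n)
    K=np.array(c["mtx"]);D=np.array(c["D"]);T=np.array(c["extrinsics"])
    v,u=np.mgrid[:384,:512]
    p=cv2.undistortPoints(np.stack([u,v],-1).reshape(-1,1,2).astype(np.float64),K,D).reshape(384,512,2)
    P=np.dstack([p[...,0]*d,p[...,1]*d,d]).reshape(-1,3)
    W=((P-T[:3,3])@T[:3,:3]).reshape(384,512,3); W[d==0]=np.nan
    return im,d,W
E
python3 - <<'E'
from h import *
for n in("scene","top"):
    im,d,W=cloud(n); cv2.imwrite(f"pics/{n}0.png",im[...,::-1]); np.save(n+"0.npy",W)
    T=np.array(env.camera_info(n)["extrinsics"]); print(n,-T[:3,:3].T@T[:3,3], np.isnan(W[...,0]).mean())
s=env.observe(); print(s["t"],s["position"],s["tcp_rot"],s["gripper_width"])
E
```

```text
scene [ 0.91467047 -0.49398207  0.66501984] 0.003941853841145833
top [0.44470437 0.06809769 0.9563353 ] 0.0038401285807291665
0.1 [ 0.22267231 -0.6101099   0.20449436] [-1.79905050e+02 -1.59311492e-02  2.00409461e+01] 0.09430608030503246
```

View pics/scene0.png

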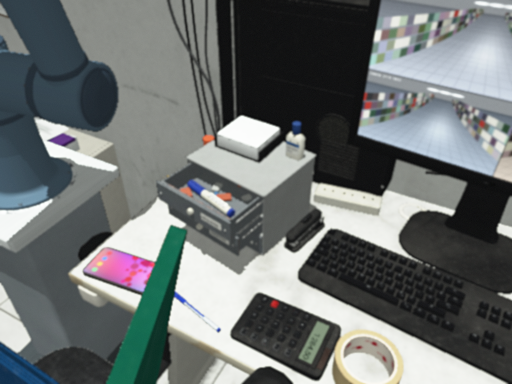

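View pics/top0.png

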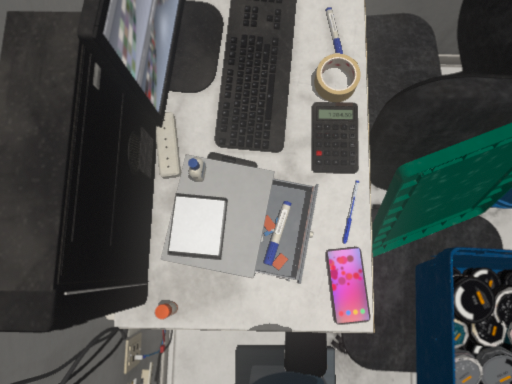

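The scene view shows the organiser (about 240,190), with its top drawer out and the marker inside. In the top view the cabinet top spans about (165-270, 155-275), the drawer panel is at about x=310 with its knob near (311,234), and the stapler is at (232,158). The drawers open towards image right, which is world -y.

Run:
```python
from h import *
W=np.load("top0.npy"); S=np.load("scene0.npy")
for n,A in(("top",W),("scene",S)):
    z=A[...,2]
    m=(abs(z-.16)<.006)&(A[...,0]>.2)&(A[...,0]<.75)&(abs(A[...,1])<.5)
    k,l,st,c=cv2.connectedComponentsWithStats(m.astype(np.uint8),connectivity=4)
    i=1+np.argmax(st[1:,4]); q=A[l==i]; r=cv2.minAreaRect(q[:,:2].astype(np.float32))
    print(n,st[i],np.median(q[:,2]),r,cv2.boxPoints(r).round(4).tolist())
for p in [(311,234),(316,186),(304,281),(310,230),(340,285),(350,210),(335,140),(232,158),(420,220),(400,200),(450,180),(196,168),(280,235),(430,300)]: print(p,W[p[1],p[0]].round(3))
# strip profile along drawer direction
print(W[215,262:335].round(3)[::2].tolist())
```

```text
top [ 161  155  113  123 6559] 0.15967561255550267 ((0.5432741641998291, 0.16029289364814758), (0.1743890643119812, 0.2041381448507309), 79.83489990234375) [[0.42739999294281006, 0.0925000011920929], [0.6284000277519226, 0.05649999901652336], [0.6590999960899353, 0.2281000018119812], [0.45820000767707825, 0.26409998536109924]]
scene [ 185  140  132   58 3417] 0.16059144053406355 ((0.5443150401115417, 0.16127416491508484), (0.17640884220600128, 0.2065051645040512), 79.7653579711914) [[0.4269999861717224, 0.09279999881982803], [0.630299985408783, 0.05609999969601631], [0.6615999937057495, 0.2296999990940094], [0.45840001106262207, 0.266400009393692]]
(311, 234) [ 0.511 -0.015  0.137]
(316, 186) [ 0.601 -0.024  0.152]
(304, 281) [ 0.42  -0.014 -0.   ]
(310, 230) [ 0.531 -0.027 -0.   ]
(340, 285) [ 0.413 -0.091  0.009]
(350, 210) [ 0.577 -0.117  0.003]
(335, 140) [ 0.736 -0.083  0.014]
(232, 158) [0.68  0.147 0.05 ]
(420, 220) [ 0.576 -0.33  -0.157]
(400, 200) [ 0.584 -0.197  0.107]
(450, 180) [ 0.631 -0.308  0.089]
(196, 168) [0.616 0.194 0.224]
(280, 235) [0.509 0.043 0.121]
(430, 300)
[... 174 characters left out ...]
108], [0.55, 0.051, 0.109], [0.55, 0.047, 0.107], [0.548, 0.044, 0.124], [0.548, 0.04, 0.125], [0.548, 0.036, 0.124], [0.548, 0.032, 0.123], [0.551, 0.027, 0.105], [0.55, 0.023, 0.108], [0.55, 0.019, 0.108], [0.55, 0.015, 0.109], [0.551, 0.011, 0.107], [0.551, 0.007, 0.107], [0.55, 0.003, 0.109], [0.551, -0.001, 0.109], [0.551, -0.005, 0.108], [0.551, -0.009, 0.106], [0.545, -0.008, 0.152], [0.546, -0.012, 0.149], [0.545, -0.016, 0.152], [0.564, -0.036, 0.003], [0.565, -0.041, 0.001], [0.565, -0.045, -0.001], [nan, nan, nan], [0.565, -0.054, -0.001], [0.565, -0.059, 0.001], [0.565, -0.063, 0.0], [0.565, -0.068, -0.002], [0.565, -0.072, -0.002], [0.565, -0.076, 0.002], [0.565, -0.081, 0.001]]
```

```bash
cat >> h.py <<'E'
yaw=np.deg2rad(79.83); ex=np.array([np.cos(yaw),np.sin(yaw)]); ey=np.array([-ex[1],ex[0]]); O=np.array([.5428,.1565])
def org(A): q=A[...,:2]-O; return np.stack([q@ex,q@ey,A[...,2]],-1)
def wor(x,y): return O+x*ex+y*ey
def tip():
    s=env.observe(); p=np.array(s["position"]); print("t",round(s["t"],2),"org mm",(org(p)*1e3).round(1),"yaw/rot",np.round(s["tcp_rot"],1),"F",np.round(s["contact_force"],1))
E
python3 - <<'E'
from h import *
for n in("top","scene"):
    A=np.load(n+"0.npy"); B=org(A); x,y,z=B[...,0],B[...,1],B[...,2]
    m=(abs(y)<.085)&(z>.147)&(z<.156)&(x<-.1)&(x>-.25); print(n,"top rim x",np.percentile(x[m],[2,10,50,90,98]).round(4),m.sum(),np.median(z[m]))
    for a,b in((.108,.149),(.058,.098),(.008,.046)):
        m=(abs(y)<.09)&(z>a)&(z<b)&(x<-.06)&(x>-.25); print(a,m.sum(),np.percentile(x[m],[2,10,30,50,70,90]).round(4) if m.sum() else "")
    im=cv2.imread(f"pics/{n}0.png").astype(int); g=(im[...,1]>im[...,2]+30)&(im[...,1]>im[...,0]+10)&(A[...,0]>-.5)
    P=A[g]; print("green",g.sum(),np.nanpercentile(P,[1,50,99],axis=0).round(3).tolist())
    m=(z>.17)&(z<.3)&(x>-.09)&(x<.1)&(abs(y)<.11); print("on top x,y min/max",np.percentile(B[m],[1,99],axis=0).round(3).tolist())
    m=(y<-.07)&(y>-.25)&(z>.03)&(z<.07)&(x>-.1)&(x<.1)&(abs(y)>.105); print("stapler",np.percentile(B[m],[2,98],axis=0).round(3).tolist() if m.any() else "")
print("straddle start",wor(-.215,0),wor(-.19,0)); tip()
E
```

```text
top top rim x [-0.1702 -0.1692 -0.165  -0.1607 -0.1599] 516 0.15083619884975308
0.108 2245 [-0.1633 -0.1548 -0.1334 -0.1177 -0.1065 -0.0912]
0.058 0 
0.008 222 [-0.2496 -0.2484 -0.2453 -0.2417 -0.2376 -0.2318]
green 9530 [[0.506, -0.551, -0.302], [0.623, -0.317, 0.038], [0.687, -0.16, 0.259]]
on top x,y min/max [[-0.014, -0.081, 0.173], [0.08, 0.086, 0.237]]
stapler [[-0.037, -0.143, 0.04], [0.066, -0.127, 0.052]]
scene top rim x [-0.1697 -0.1688 -0.1654 -0.1595 -0.1581] 454 0.1513824826059157
0.108 3257 [-0.1701 -0.1689 -0.1675 -0.1193 -0.1026 -0.0739]
0.058 846 [-0.1559 -0.1513 -0.1504 -0.1497 -0.1345 -0.1012]
0.008 176 [-0.2497 -0.2478 -0.2433 -0.0815 -0.0798 -0.0788]
green 5061 [[0.534, -0.364, -0.124], [0.654, -0.267, 0.254], [0.806, 0.268, 0.411]]
on top x,y min/max [[-0.014, -0.09, 0.171], [0.081, 0.079, 0.237]]
stapler [[-0.037, -0.146, 0.031], [0.064, -0.125, 0.052]]
straddle start [ 0.50483758 -0.05512196] [ 0.50925182 -0.03051476]
t 0.1 org mm [-811.1  179.7  204.5] yaw/rot [-179.9   -0.    20. ] F [ 0.2 -0.3  0.5]
```

Measured in the organiser's frame, the top panel's outer face is at x = -169 mm (v2 = 87 mm). The middle panel's is at -150 mm (v1 = 68 mm). The heights agree with the text. With the tool yawed to 79.83°, tool x equals organiser x and tool y equals organiser -y.

Call:
move_arm --steps '[[[0, 0, -1.6], [0, 0, -9.97]], [[0, 0, -1.6], [0, 0, -9.97]], [[0, 0, -1.6], [0, 0, -9.97]], [[0, 0, -1.6], [0, 0, -9.97]], [[0, 0, -1.6], [0, 0, -9.97]], [[0, 0, -1.6], [0, 0, -9.97]], [[0, 0, 0], [0, 0, 0]]]' --jaw 0.36

```text
t: 0.98
position: [0.2229, -0.6111, 0.3025]
tcp_rot: [180.0, 0.1, 79.7]
contact_force: [-0.6, 0.7, -0.7]
gripper_width: 0.0344
gripper_force: 0.0
```

Call:
move_arm --steps '[[[4.77, 0.54, 0], [0, 0, 0]], [[4.77, 0.54, 0], [0, 0, 0]], [[4.77, 0.54, 0], [0, 0, 0]], [[4.77, 0.54, 0], [0, 0, 0]], [[4.77, 0.54, 0], [0, 0, 0]], [[4.77, 0.54, 0], [0, 0, 0]], [[4.77, 0.54, 0], [0, 0, 0]], [[4.77, 0.54, 0], [0, 0, 0]], [[4.77, 0.54, 0], [0, 0, 0]], [[4.77, 0.54, 0], [0, 0, 0]]]'

```text
t: 2.22
position: [0.3597, -0.1489, 0.3003]
tcp_rot: [-179.9, -0.0, 79.6]
contact_force: [1.3, -0.3, -0.3]
gripper_width: 0.0338
gripper_force: 0.0
```

Call:
move_arm --steps '[[[3, 3.15, 0], [0, 0, 0]], [[3, 3.15, 0], [0, 0, 0]], [[3, 3.15, 0], [0, 0, 0]], [[2.9, 3.15, 0], [0, 0, 0]], [[0, 0, 2.5], [0, 0, 0]], [[0, 0, 2.5], [0, 0, 0]], [[0, 0, 2.5], [0, 0, 0]], [[0, 0, 0], [0, 0, 0]]]'

```text
t: 3.22
position: [0.503, -0.055, 0.2233]
tcp_rot: [-179.7, -0.1, 79.7]
contact_force: [-0.1, 0.6, 0.4]
gripper_width: 0.0338
gripper_force: 0.0
```

```bash
python3 -c "
from h import *
tip(); print(env.observe()['gripper_width'])"
```

```text
t 3.23 org mm [-215.2    1.8  223.3] yaw/rot [-1.797e+02 -1.000e-01  7.970e+01] F [-0.1  0.6  0.4]
0.033819838251529066
```

Call:
move_arm --steps '[[[0, 0.18, 2.6], [0, 0, 0]], [[0, 0, 2.6], [0, 0, 0]], [[0, 0, 2.6], [0, 0, 0]], [[0, 0, 2.5], [0, 0, 0]], [[0, 0, 0], [0, 0, 0]], [[1, 0, 0], [0, 0, 0]], [[1, 0, 0], [0, 0, 0]]]'

```text
t: 4.1
position: [0.5113, -0.0358, 0.1251]
tcp_rot: [179.8, 0.0, 79.8]
contact_force: [0.9, -0.0, 0.0]
gripper_width: 0.0338
gripper_force: 0.0
```

Run:
```python
from h import *
tip(); im,d,W=cloud("scene"); cv2.imwrite("pics/s1.png",cv2.resize(im[120:290,120:360,::-1],None,fx=3,fy=3))
```

```text
t 4.1 org mm [-194.9   -3.   125.1] yaw/rot [179.8   0.   79.8] F [ 0.9 -0.   0. ]
```

View pics/s1.png

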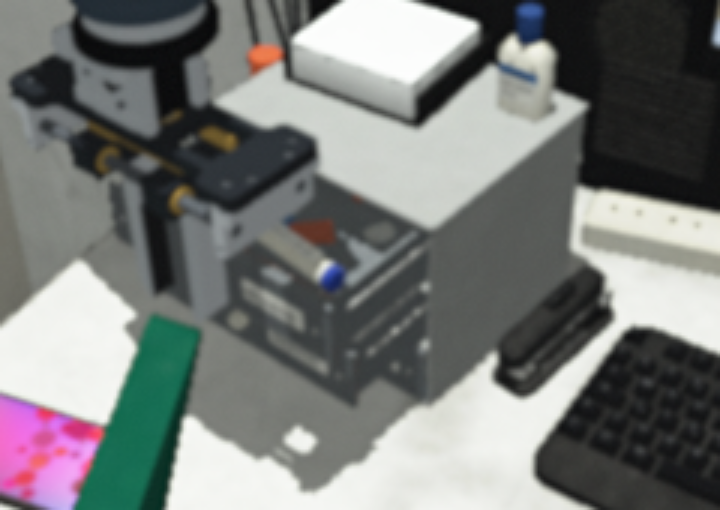

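The fingers stand in front of the top panel, straddling its knob and well above the middle drawer's knob, at about (237,318). I'm pushing now.

Call:
move_arm --steps '[[[0.8, 0, 0], [0, 0, 0]], [[0.8, 0, 0], [0, 0, 0]], [[0.8, 0, 0], [0, 0, 0]], [[1, 0, 0], [0, 0, 0]], [[1, 0, 0], [0, 0, 0]], [[1, 0, 0], [0, 0, 0]], [[1, 0, 0], [0, 0, 0]], [[1, 0, 0], [0, 0, 0]], [[1, 0, 0], [0, 0, 0]], [[0.8, 0, 0], [0, 0, 0]]]'

```text
t: 5.4
position: [0.5264, 0.055, 0.1234]
tcp_rot: [-180.0, -0.0, 79.9]
contact_force: [0.2, -0.7, -0.3]
gripper_width: 0.0337
gripper_force: 0.3
```

```bash
cat >> h.py <<'E'
def look(n):
    im,d,A=cloud(n); B=org(A); x,y,z=B[...,0],B[...,1],B[...,2]
    m=(abs(z-.16)<.005)&(x>-.12)&(x<.12)&(abs(y)<.13)
    k,l,st,c=cv2.connectedComponentsWithStats(m.astype(np.uint8),connectivity=4)
    q=B[l==1+np.argmax(st[1:,4])]; print(n,"cabinet top x",np.percentile(q[:,0],[.5,2,98,99.5]).round(4))
    m=(abs(y)>.04)&(abs(y)<.09)&(z>.147)&(z<.155)&(x<-.06)&(x>-.25); print(" top rim",m.sum(),np.percentile(x[m],[5,50]).round(4) if m.any() else "")
    for a,b in((.11,.147),(.06,.098),(.01,.046)):
        m=(abs(y)>.035)&(abs(y)<.09)&(z>a)&(z<b)&(x<-.06)&(x>-.23); print(" face",a,m.sum(),np.percentile(x[m],[2,10,30,50,70]).round(4) if m.sum() else "")
    m=(abs(y)<.09)&(z>.096)&(z<.106)&(x<-.1)&(x>-.25); print(" mid rim",m.sum(),np.percentile(x[m],[5,25,50,75,95]).round(4) if m.any() else "")
    return im,B
E
python3 - <<'E'
from h import *
tip(); look("scene"); look("top")
E
```

```text
t 5.4 org mm [-102.8   -1.8  123.4] yaw/rot [-180.    -0.    79.9] F [ 0.2 -0.7 -0.3]
scene cabinet top x [-0.0818 -0.0805  0.0843  0.0898]
 top rim 239 [-0.0948 -0.0905]
 face 0.11 598 [-0.096  -0.0951 -0.0943 -0.0937 -0.0932]
 face 0.06 1480 [-0.1516 -0.1506 -0.1495 -0.1156 -0.0952]
 face 0.01 89 [-0.082  -0.0811 -0.0802 -0.0796 -0.0789]
 mid rim 519 [-0.1508 -0.1495 -0.1457 -0.1417 -0.1154]
top cabinet top x [-0.0619 -0.052   0.0885  0.0898]
 top rim 0 
 face 0.11 0 
 face 0.06 2 [-0.1514 -0.1508 -0.1494 -0.148  -0.1465]
 face 0.01 0 
 mid rim 62 [-0.1515 -0.1501 -0.1477 -0.1448 -0.1422]
```

Call:
move_arm --steps '[[[0.4, 0, 0], [0, 0, 0]], [[0.4, 0, 0], [0, 0, 0]], [[0.25, 0, 0], [0, 0, 0]], [[0.15, 0, 0], [0, 0, 0]], [[0.1, 0, 0], [0, 0, 0]], [[0, 0, 0], [0, 0, 0]]]'

```text
t: 6.25
position: [0.5288, 0.0672, 0.1235]
tcp_rot: [180.0, -0.0, 79.9]
contact_force: [0.2, -0.8, -0.3]
gripper_width: 0.0338
gripper_force: 0.0
```

Run:
```python
from h import *
tip(); look("scene")
```

```text
t 6.25 org mm [-90.4  -2.  123.5] yaw/rot [180.   -0.   79.9] F [ 0.2 -0.8 -0.3]
scene cabinet top x [-0.1005 -0.0863  0.0846  0.0899]
 top rim 144 [-0.0826 -0.0807]
 face 0.11 542 [-0.0835 -0.0827 -0.082  -0.0815 -0.0811]
 face 0.06 1519 [-0.1515 -0.1507 -0.1494 -0.1143 -0.0941]
 face 0.01 89 [-0.0816 -0.081  -0.08   -0.0794 -0.079 ]
 mid rim 512 [-0.1508 -0.1495 -0.1456 -0.1417 -0.1168]
```

Call:
move_arm --steps '[[[0.1, 0, 0], [0, 0, 0]], [[0.05, 0, 0], [0, 0, 0]], [[0, 0, 0], [0, 0, 0]]]'

```text
t: 6.68
position: [0.5288, 0.0672, 0.1236]
tcp_rot: [-180.0, 0.2, 79.9]
contact_force: [-1.8, -6.6, 0.3]
gripper_width: 0.0339
gripper_force: 3.1
```

Run:
```python
from h import *
tip(); look("scene")
```

```text
t 6.67 org mm [-90.4  -2.  123.6] yaw/rot [-180.     0.2   79.9] F [-1.8 -6.6  0.3]
scene cabinet top x [-0.0998 -0.0853  0.0844  0.0903]
 top rim 144 [-0.0824 -0.0805]
 face 0.11 536 [-0.0834 -0.0827 -0.082  -0.0815 -0.081 ]
 face 0.06 1532 [-0.1515 -0.1507 -0.1494 -0.1139 -0.0934]
 face 0.01 88 [-0.0818 -0.0809 -0.0801 -0.0795 -0.0791]
 mid rim 509 [-0.1506 -0.1494 -0.1457 -0.1419 -0.1171]
```

The top drawer is home: 6.6 N and no further travel. Next I back off, close the jaw and check the inside of the middle drawer.

Call:
move_arm --steps '[[[-0.5, 0, 0], [0, 0, 0]], [[-0.9, 0, 0], [0, 0, 0]], [[-1.0, -0.2, 0], [0, 0, 0]], [[0, 0, 0], [0, 0, 0]], [[0, 0, 0], [0, 0, 0]]]' --jaw 0

```text
t: 7.35
position: [0.5227, 0.0453, 0.1235]
tcp_rot: [180.0, -0.0, 79.8]
contact_force: [-0.6, 0.8, 0.6]
gripper_width: 0.0001
gripper_force: 0.0
```

Run:
```python
from h import *
tip(); print(env.observe()["gripper_width"])
im,B=look("scene"); x,y,z=np.moveaxis(B,-1,0)
m=(z>.06)&(z<.093)&(x<-.088)&(x>-.14)&(abs(y)<.086)
print(m.sum())
for lo in np.arange(-.09,.09,.02):
    k=m&(y>=lo)&(y<lo+.02); print(round(lo,2),k.sum(),np.percentile(z[k],[5,50,95]).round(3) if k.any() else "")
cv2.imwrite("pics/s2.png",cv2.resize(im[140:270,140:330,::-1],None,fx=4,fy=4))
```

```text
t 7.35 org mm [-113.     0.2  123.5] yaw/rot [180.   -0.   79.8] F [-0.6  0.8  0.6]
8.268015666689074e-05
scene cabinet top x [-0.0817 -0.0805  0.0839  0.0902]
 top rim 125 [-0.0824 -0.0809]
 face 0.11 480 [-0.0835 -0.0826 -0.0819 -0.0814 -0.0809]
 face 0.06 1507 [-0.1516 -0.1507 -0.1495 -0.1145 -0.0937]
 face 0.01 88 [-0.0819 -0.0809 -0.08   -0.0794 -0.079 ]
 mid rim 517 [-0.1508 -0.1494 -0.1461 -0.1419 -0.1163]
382
-0.09 7 [0.077 0.081 0.084]
-0.07 82 [0.068 0.074 0.082]
-0.05 83 [0.062 0.069 0.082]
-0.03 50 [0.06  0.069 0.082]
-0.01 0 
0.01 44 [0.061 0.068 0.072]
0.03 49 [0.062 0.07  0.071]
0.05 42 [0.062 0.069 0.072]
0.07 25 [0.061 0.069 0.089]
```

View pics/s2.png

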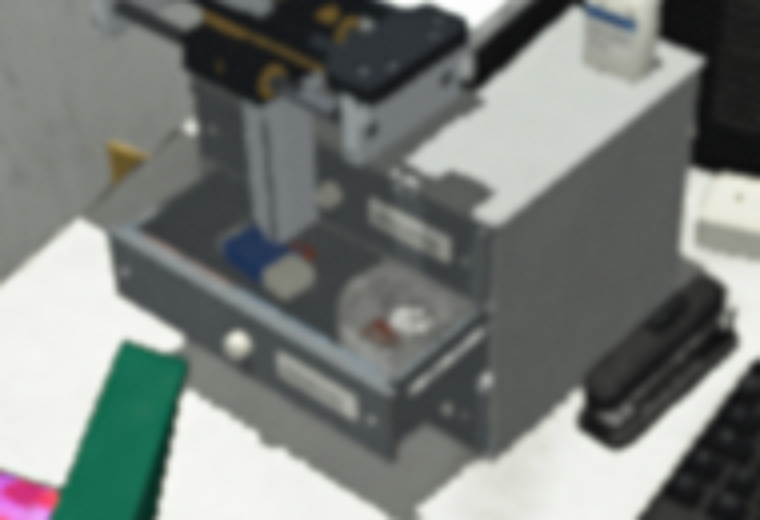

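The tin is at about (408,315), on the -y side. The eraser is at (265,262) and the middle knob at (237,345), outside the panel. The closed fingertips are over the gap at mid width, so I lower them to z≈88 mm and draw the drawer out slowly.

Call:
move_arm --steps '[[[0, -0.3, 0.8], [0, 0, 0]], [[0, 0, 0.9], [0, 0, 0]], [[0, 0, 0.9], [0, 0, 0]], [[0, 0, 0.9], [0, 0, 0]], [[0, 0, 0], [0, 0, 0]]]'

```text
t: 8.02
position: [0.519, 0.0459, 0.0873]
tcp_rot: [-179.9, 0.0, 79.9]
contact_force: [0.6, -0.7, 0.5]
gripper_width: 0.0004
gripper_force: 0.0
```

Call:
move_arm --steps '[[[-0.5, 0, 0], [0, 0, 0]], [[-0.7, 0, 0], [0, 0, 0]], [[-0.6, 0, 0], [0, 0, 0]], [[-0.4, 0, 0], [0, 0, 0]], [[-0.4, 0, 0], [0, 0, 0]], [[-0.4, 0, 0], [0, 0, 0]], [[-0.5, 0, 0], [0, 0, 0]], [[-0.5, 0, 0], [0, 0, 0]], [[-0.5, 0, 0], [0, 0, 0]], [[-0.5, 0, 0], [0, 0, 0]]]'

```text
t: 9.28
position: [0.5109, -0.0037, 0.0884]
tcp_rot: [-180.0, -0.0, 79.9]
contact_force: [-0.2, 0.7, 0.6]
gripper_width: 0.0003
gripper_force: 0.2
```

Run:
```python
from h import *
tip(); look("scene")
```

```text
t 9.28 org mm [-163.3    3.1   88.4] yaw/rot [-180.    -0.    79.9] F [-0.2  0.7  0.6]
scene cabinet top x [-0.0813 -0.0791  0.0808  0.0895]
 top rim 91 [-0.0826 -0.0804]
 face 0.11 333 [-0.0834 -0.0827 -0.082  -0.0815 -0.081 ]
 face 0.06 1490 [-0.18   -0.179  -0.1776 -0.1434 -0.1216]
 face 0.01 94 [-0.0815 -0.0809 -0.0802 -0.0797 -0.0791]
 mid rim 588 [-0.1788 -0.1774 -0.1733 -0.1688 -0.127 ]
```

Call:
move_arm --steps '[[[-0.5, 0, 0], [0, 0, 0]], [[-0.5, 0, 0], [0, 0, 0]], [[-0.4, 0, 0], [0, 0, 0]], [[-0.3, 0, 0], [0, 0, 0]], [[-0.2, 0, 0], [0, 0, 0]], [[-0.1, 0, 0], [0, 0, 0]], [[0, 0, 0], [0, 0, 0]], [[0, 0, 0], [0, 0, 0]]]'

```text
t: 10.32
position: [0.5075, -0.0231, 0.0885]
tcp_rot: [180.0, 0.0, 79.9]
contact_force: [-0.1, -0.3, -0.1]
gripper_width: 0.0006
gripper_force: 0.0
```

Run:
```python
from h import *
tip(); look("scene")
```

```text
t 10.32 org mm [-183.     3.1   88.5] yaw/rot [180.    0.   79.9] F [-0.1 -0.3 -0.1]
scene cabinet top x [-0.0819 -0.0808  0.0787  0.0887]
 top rim 144 [-0.0826 -0.0804]
 face 0.11 345 [-0.0833 -0.0828 -0.0821 -0.0815 -0.081 ]
 face 0.06 1629 [-0.2002 -0.1992 -0.1975 -0.1603 -0.1366]
 face 0.01 91 [-0.082  -0.0809 -0.0799 -0.0794 -0.0787]
 mid rim 554 [-0.1985 -0.1966 -0.192  -0.1872 -0.1318]
```

Call:
move_arm --steps '[[[-0.1, 0, 0], [0, 0, 0]], [[-0.1, 0, 0], [0, 0, 0]], [[0, 0, 0], [0, 0, 0]]]'

```text
t: 10.75
position: [0.5071, -0.0252, 0.0884]
tcp_rot: [180.0, 0.0, 79.9]
contact_force: [0.3, 0.3, 0.5]
gripper_width: 0.0006
gripper_force: 0.0
```

Call:
move_arm --steps '[[[0.5, 0, 0], [0, 0, 0]], [[0.7, 0, 0], [0, 0, 0]], [[0, 0, -1], [0, 0, 0]], [[0, 0, -2], [0, 0, 0]], [[0, 0, -3], [0, 0, 0]], [[0, 0, -4], [0, 0, 0]], [[0, 0, -4], [0, 0, 0]], [[0, 0, -4], [0, 0, 0]], [[0, 0, -2], [0, 0, 0]], [[0, 0, 0], [0, 0, 0]]]'

```text
t: 12.0
position: [0.5098, -0.0133, 0.2898]
tcp_rot: [179.8, 0.0, 79.9]
contact_force: [0.7, -0.1, -0.2]
gripper_width: 0.0004
gripper_force: 0.0
```

Call:
move_arm --steps '[[[-2, -3, 0], [0, 0, 0]], [[-3, -4, 0], [0, 0, 0]], [[-3, -4, 0], [0, 0, 0]], [[-3, -3, 0], [0, 0, 0]], [[0, 0, 0], [0, 0, 0]], [[0, 0, 0], [0, 0, 0]]]'

```text
t: 12.75
position: [0.3519, -0.0965, 0.2872]
tcp_rot: [-179.9, -0.1, 79.9]
contact_force: [0.6, 0.5, -0.1]
gripper_width: 0.0005
gripper_force: 0.0
```

Run:
```python
from h import *
tip(); im,B=look("scene"); look("top")
cv2.imwrite("pics/s3.png",cv2.resize(im[100:290,120:370,::-1],None,fx=3,fy=3))
x,y,z=np.moveaxis(B,-1,0)
m=(z>.074)&(z<.09)&(x<-.088)&(x>-.185)&(y>-.085)&(y<0); print("tin top",m.sum(),np.percentile(B[m],[3,50,97],axis=0).round(3).tolist())
```

```text
t 12.75 org mm [-282.7  143.2  287.2] yaw/rot [-1.799e+02 -1.000e-01  7.990e+01] F [ 0.6  0.5 -0.1]
scene cabinet top x [-0.0821 -0.0808  0.0786  0.0895]
 top rim 150 [-0.0824 -0.0805]
 face 0.11 610 [-0.0837 -0.0828 -0.082  -0.0814 -0.081 ]
 face 0.06 2243 [-0.2021 -0.2009 -0.1702 -0.1446 -0.1243]
 face 0.01 88 [-0.0814 -0.0806 -0.0801 -0.0794 -0.079 ]
 mid rim 557 [-0.2005 -0.1982 -0.1935 -0.1787 -0.1178]
top cabinet top x [-0.0828 -0.0812  0.0875  0.0897]
 top rim 2 [-0.0827 -0.0787]
 face 0.11 32 [-0.0842 -0.084  -0.0832 -0.0831 -0.0831]
 face 0.06 1012 [-0.1944 -0.171  -0.1471 -0.1368 -0.1274]
 face 0.01 0 
 mid rim 637 [-0.2012 -0.1985 -0.195  -0.1914 -0.12  ]
tin top 267 [[-0.167, -0.07, 0.075], [-0.133, -0.044, 0.078], [-0.101, -0.014, 0.083]]
```

View pics/s3.png

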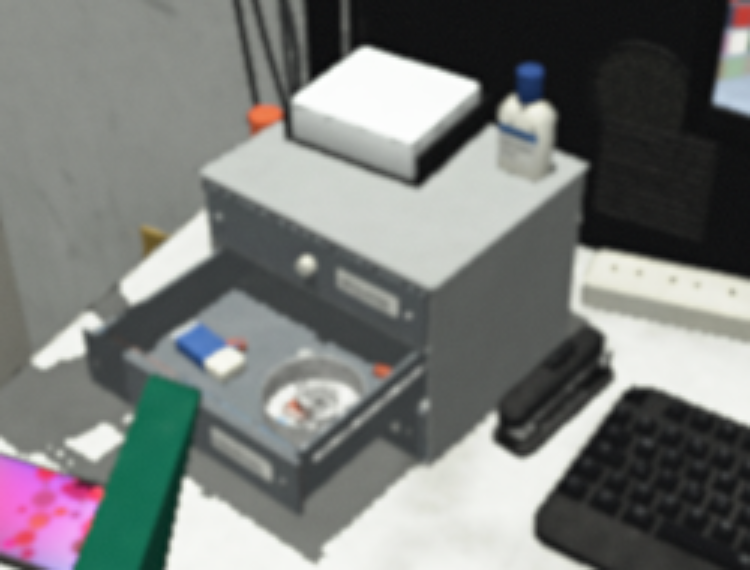

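The middle drawer is out with the tin in the open at about (315,398), its centre at organiser x = -134 mm. The eraser is in place, the top drawer is flush, the bottle is upright and the cabinet has not moved. I'm handing in.

```bash
python3 -c "
from bench import env
print(env.job_done())"
```

```text
the job is handed in; nothing more can be done
None
```

The job is handed in, but no verdict came back. On my last images the top drawer is home, the middle drawer is out about 119 of 120 mm with the tin standing in the open, the organiser, bottle and note block show no sign of having moved, and the arm is clear.

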